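Fetch the swage block from behind the doming punches

ROBOT

A 6-joint arm with a two-finger parallel gripper is mounted at the origin on a cart in front of the work surface, level with it; the furniture and walls round the work are solid. World frame = base frame: x ahead of the robot, y to its left, z up, the work surface at z = 0. Lengths are in mm, angles in rad, forces in N, time in s.
With the tool pointing down it reaches from about 350 to 875 mm from the base axis. Payload 4.2 kg.
Tool frame: the origin (TCP) lies midway between the tips of the shut fingers; the grasp point (between the pads) lies 19 mm behind it (arm.hold_point_z is the distance from the TCP to the grasp point, in mm); z points along the fingers, y is the line along which they close (so a half turn about z gives the same grasp; the last joint's range is limited). The gripper opens to 85 mm and grips with 20 to 120 N. Pads are 22 mm wide; open, the fingers measure 114 mm over their backs; the gripper's body (76 mm by 85 mm) begins 54 mm behind the grasp point. The pads swing forward as they close: fully open they stand 13 mm farther back than shut.
Start: joints at [1.465, 0.385, 0.008, 0, -1.194, -0.259], TCP at [222.944, 583.862, 231.312] pointing down, gripper open.
Joint ranges: [-3.14, 3.14], [-1.21, 2.06], [-1.07, 1.41], [-3.16, 2.05], [-2.99, -0.16], [-3.1, 3.1]. Speed limits (rad/s): [2.79, 2.79, 3.14, 3.14, 3.14, 3.14].

INTERFACE

Orientations are given as a unit quaternion [x, y, z, w].
In Python, from bench import arm, vision gives the robot as it stands. The module is installed in compiled form; this text tells all that it offers.
- The arm moves only by the tool servo_tool, never from a script. Its argument "plan" is a list of rows, each a list of 7 numbers: the shift along the world's x, y, z each as a share of 300 mm, from -1 to 1, then the turn, a rotation vector about the world's x, y, z each as a share of 2 rad, from -1 to 1, then the opening, from 0 (shut) to 1 (fully open). A call has 1 to 20 rows; each row shifts and turns the commanded pose from where the row before left it; what a row does not reach is not made up. A row lasts 1/8 s, in which the tool goes at most 62.5 mm and 10.7 degrees, less where a joint would pass 70% of its speed; a pose out of reach is approached as far as the arm can. A call with a number of a shift or a turn outside -1 to 1 is refused whole. A call with a gripper value outside its range is refused whole. The fingers move at their own pace and stop on an object; the grip force is fixed at half the most. Time passes only in rows, so rows that do not move let the fingers close. It gives the time, the measured TCP pose, the force, the opening and the grip force at its end, in the units of the state.
- arm.read_state(): the state, without advancing time (a new reading comes with each control period).
- vision.get_image(name): name is "scene" or "top" or "wrist"; returns a dict with "image" (400x640x3 uint8, red, green, blue), "z_map" (400x640 float32, mm along the optical axis (not along the pixel's ray), 0 where there is no reading), "K" (3x3 intrinsics, pixels), "world_to_cam" (4x4, takes a point from world to camera coordinates); the wrist camera has in their place "mount" (4x4, takes a point from camera to tool coordinates, whose origin is the TCP and whose axes are the flange's). Camera axes: x right, y down, z forward; pixel columns grow to the right and rows downward; lengths in mm; the calibration is good to about 2 mm. A picture is of the moment at which its call begins: read the wrist's pose just before it.
- arm.job_done(): hands the job in; it is judged then, once.
The state is a dict: "clock": time; "joints": joint angles; "joint_vel": joint speeds; "joint_efforts": joint torques, N m; "position": TCP position; "ee_rot": TCP orientation; "contact_force": force on the tool from outside, world axes, zero at the start; "wrist_torque": the same for the moment, N m; "gripper_width": finger opening in mm; "grasp_force": force on a finger pad.
Only numpy, scipy, OpenCV 4.12 (cv2) and the standard library are available. Lean on these libraries where they do the work, as an engineer would, in place of code of your own. Each camera call takes 0.05 s, during which the arm holds its last target. There are 200 camera calls.

TASK

The steel swage block is wanted on the rubber bench block, but the three doming punches crowd the front of its stand, so first take all three out and stand them upright in the felt-lined tray. Only then lift out the swage block and lay it, grooves up, in the middle of the rubber block and square with its sides. With the swage block in place, put the punches back into the stand's three round recesses, graded from the largest on the left to the smallest on the right as seen from the robot; never lay a punch over, and leave the loupe and the pliers where they are.

Things in the scene. Friction and masses are not known exactly. Their poses are not given: they have to be found in the camera images.
- large_punch: turned pale-wood doming punch standing on its foot, domed mushroom-like head up: round foot 30 mm across, neck 15 to 18 mm, head 44 mm across, 104 mm tall in all; grip the head's straight side, 72 to 88 mm above the origin (middle 80 mm). 0.12 kg. Round, so its yaw means nothing. Origin: centre of the foot's underside, z up. The largest of the three
- medium_punch: turned pale-wood doming punch standing on its foot, domed mushroom-like head up: round foot 30 mm across, neck 15 to 18 mm, head 34 mm across, 98 mm tall in all; grip the head's straight side, 69 to 85 mm above the origin (middle 77 mm). 0.10 kg. Round, so its yaw means nothing. Origin: centre of the foot's underside, z up. The middle one of the three
- small_punch: turned pale-wood doming punch standing on its foot, domed mushroom-like head up: round foot 30 mm across, neck 15 to 18 mm, head 24 mm across, 92 mm tall in all; grip the head's straight side, 66 to 82 mm above the origin (middle 74 mm). 0.08 kg. Round, so its yaw means nothing. Origin: centre of the foot's underside, z up. The smallest of the three
- swage_block: steel swage block, a bar 40 mm (x) by 80 mm (y) by 28 mm high, about 0.6 kg, with half-round grooves across its top and doming hollows at its -y end; grip it across the 40 mm. Origin: centre of its underside. At the start it lies in the stand's pocket behind the punches, its top 22 mm above the stand's top
- punch_stand: fixed hardwood stand, 128 (x) by 182 (y) by 24 mm high. Origin: centre of its underside; -x is its front, +y its left as the robot sees it. Front row of three alike recesses for punch feet, 42 mm across, 6 mm deep (floor 18 mm above the origin), at x = -31 and y = 52 (left), 0, -52 mm (right). Behind, at x = 26, y = 0, a pocket 46 by 86 mm, 6 mm deep, for the swage block
- felt_tray: fixed shallow dark-wood tray lined with grey felt, 120 mm (x, front to back) by 172 mm (y, left to right) outside, rim 6 mm wide and 14 mm high, felt floor 8 mm above the origin: the resting place for the punches while they are out of the way. Origin: centre of its underside.
- rubber_block: fixed black rubber bench block, 102 by 102 mm, 25 mm high, its sides along its x and y: the place to work on the swage block. Origin: centre of its underside.
- loupe: black eye loupe, 35 mm across, 20 mm high, standing loose on the bench; a bystander.
- pliers: black-handled pliers, 132 mm long, 43 mm wide, lying loose on the bench; a bystander.
- lamp_tip (a point): lower right-hand end of the head of the green bench lamp, which is fixed and hangs over the left of the bench. From this point, along the world's axes, the head fills x -56 to 56 mm, y 0 to 227 mm, z 0 to 94 mm, and its neck runs on to y = 470 mm (x -27 to 13 mm, z 4 to 45 mm). Keep the arm clear of it
Mind the look-alikes: they are no part of the job. Leave any yellow look-alike of the swage_block alone.

How it is judged:
By the outcome, as a careful person would: the job done as asked, in the order asked, and still so for the second after the job is handed in, with the robot touching nothing.
It also fails if it takes over 147 s, if anything falls off the work surface, if the arm or the gripper's body presses on something with over 40 N, if the wrist force passes 120 N, or if a joint passes its speed limit or range.

## Working session

There is one attempt and no reset: what is moved stays moved. The work goes in short steps, Python scripts to look and compute and a tool call to move; the robot and the scene stay as the last step left them, time stands still between calls to the robot, and variables do not carry over. Pictures are saved under pics/ and viewed, at most 14 in all, crops included, and the job is handed in when it is done.

Besides the shell and the picture viewer there is one more tool, called by a JSON object that holds its "op" and its "data", one argument or row to a line. servo_tool: Moves the arm, as the interface text tells. Its arguments: {"type":"object","properties":{"plan":{"type":"array"}},"required":["plan"]}

```bash
mkdir -p pics; cat > h.py <<'E'
import numpy as np, cv2
from bench import arm, vision
from scipy.spatial.transform import Rotation as R
def snap(name, tag=None):
    s=arm.read_state(); d=vision.get_image(name)
    if name=='wrist':
        T=np.eye(4); T[:3,:3]=R.from_quat(s['ee_rot']).as_matrix(); T[:3,3]=s['position']
        d['c2w']=T@d['mount']
    else: d['c2w']=np.linalg.inv(d['world_to_cam'])
    if tag: cv2.imwrite(f'pics/{tag}.png',d['image'][:,:,::-1])
    np.savez(f'{tag or name}.npz',**d)
    return d
def cloud(d):
    K=d['K']; z=d['z_map']; v,u=np.indices(z.shape)
    P=np.stack([(u-K[0,2])/K[0,0]*z,(v-K[1,2])/K[1,1]*z,z,np.ones_like(z)],-1)
    W=(P@d['c2w'].T)[...,:3]; W[z==0]=np.nan
    return W
def ray(d,u,v,h):
    """world point where the pixel's ray meets z=h"""
    r=d['c2w'][:3,:3]@np.linalg.solve(d['K'],[u,v,1]); o=d['c2w'][:3,3]
    return o+r*(h-o[2])/r[2]
E
python3 - <<'E'
from h import *
s=arm.read_state();print({k:np.round(v,3).tolist() for k,v in s.items()})
for n in('scene','top'):
    d=snap(n,n+'0');print(n,d['K'].round(1).tolist(),d['c2w'].round(2).tolist())
print(arm.hold_point_z)
E
```

```text
{'clock': 0.0, 'joints': [1.465, 0.386, 0.007, -0.001, -1.194, -0.259], 'joint_vel': [0.001, -0.0, 0.0, -0.001, -0.0, -0.0], 'joint_efforts': [-0.0, -39.23, 18.84, 4.186, -0.005, 0.0], 'position': [222.741, 583.321, 230.19], 'ee_rot': [0.983, -0.181, -0.0, 0.001], 'contact_force': [0.147, 0.35, 0.566], 'wrist_torque': [0.013, -0.003, 0.017], 'grasp_force': 0.0, 'gripper_width': 85.609}
scene [[374.1, 0.0, 314.7], [0.0, 374.1, 197.7], [0.0, 0.0, 1.0]] [[0.86, -0.27, 0.44, 23.13], [-0.52, -0.43, 0.74, -908.44], [-0.01, -0.86, -0.5, 704.83], [0.0, 0.0, 0.0, 1.0]]
top [[361.8, 0.0, 315.0], [0.0, 361.8, 201.0], [0.0, 0.0, 1.0]] [[0.01, -0.98, 0.2, 354.01], [-1.0, -0.02, -0.01, -25.09], [0.02, -0.2, -0.98, 1062.03], [0.0, 0.0, 0.0, 1.0]]
18.700000000000003
```

View pics/scene0.png

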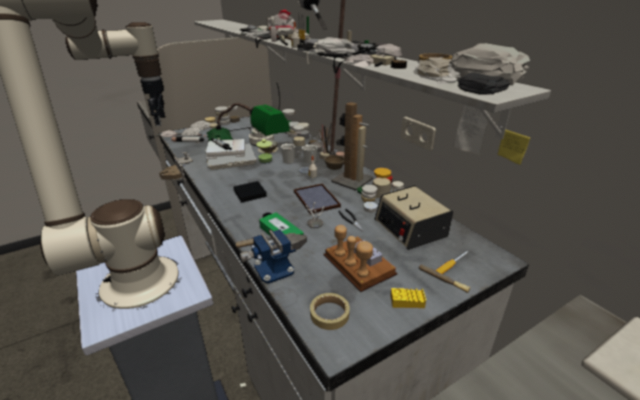

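View pics/top0.png

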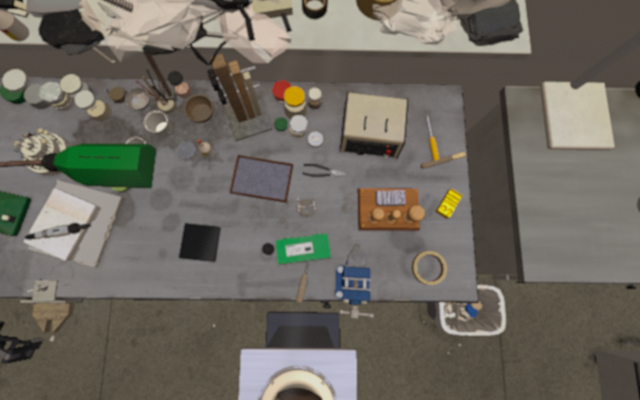

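The top view shows the stand at (390,209), with the medium punch at (378,214), small at (396,214) and large at (417,213). The tray is at (262,178), the rubber block at (200,242), the loupe at (268,248), the pliers at (322,170), the lamp head at about (105,165) and the yellow look-alike at (450,203).

```bash
python3 - <<'E'
from h import *
d=dict(np.load('top0.npz'));W=cloud(d)
for n,(u,v) in dict(med=(378,214),small=(396,214),large=(417,213),swage=(391,198),stand_fl=(360,229),stand_fr=(423,229),bl=(362,189),tray=(262,178),t_bl=(238,156),t_br=(293,160),t_fr=(287,200),t_fl=(231,193),rub=(200,242),r1=(186,223),r2=(220,227),r3=(215,261),r4=(180,257),loupe=(268,248),plier=(310,168),lamp_r=(154,165),vise=(354,285),box=(375,125),green=(303,248)).items():
    print(n,W[v-1:v+2,u-1:u+2].reshape(-1,3).mean(0).round(0))
g=(W[...,2]>150)&(W[...,0]<750)
v,u=np.where(g);
lab=cv2.connectedComponentsWithStats(g.astype(np.uint8))
for i,st in enumerate(lab[2][1:],1):
    if st[4]>60:
        P=W[lab[1]==i];print(st,P.min(0).round(),P.max(0).round())
E
```

```text
med [nan nan nan]
small [ 515. -256.  110.]
large [ 516. -308.  122.]
swage [ 572. -258.   45.]
stand_fl [ 486. -173.    5.]
stand_fr [ 489. -361.    1.]
bl [ 602. -178.   25.]
tray [635. 120.   8.]
t_bl [702. 195.  11.]
t_br [696.  29.   0.]
t_fr [571.  44.   0.]
t_fl [588. 211.   7.]
rub [440. 286.  25.]
r1 [495. 332.  18.]
r2 [486. 238.   3.]
r3 [388. 246.   3.]
r4 [397. 342.  17.]
loupe [427.  95.   4.]
plier [671. -24.   1.]
lamp_r [654. 421.  64.]
vise [ 327. -144.   85.]
box [ 771. -206.  101.]
green [426.  -7.  35.]
[  44   31  150   31 2063] [722. 181. 435.] [750. 446. 522.]
[233  37  52  26 764] [716.  24. 477.] [750. 116. 511.]
[193  50  25  15 108] [744. 147. 432.] [750. 193. 473.]
[   0  143  156   45 4430] [557. 364. 183.] [663. 725. 270.]
[  0 334  43  29 817] [187. 511. 244.] [236. 564. 350.]
[274 388  48  12 427] [ 76. -57. 151.] [ 95.  50. 202.]
```

{"op": "servo_tool", "data": {
  "plan": [
    [0.062,-0.187,0.017,0,0,-0.043,1],
    [0.062,-0.187,0.017,0,0,-0.043,1],
    [0.062,-0.187,0.017,0,0,-0.043,1],
    [0.062,-0.187,0.017,0,0,-0.043,1],
    [0.062,-0.187,0.017,0,0,-0.043,1],
    [0.062,-0.187,0.017,0,0,-0.043,1],
    [0.062,-0.187,0.017,0,0,-0.043,1],
    [0.062,-0.187,0.017,0,0,-0.043,1],
    [0.062,-0.187,0.017,0,0,-0.043,1],
    [0.062,-0.187,0.017,0,0,-0.043,1],
    [0.062,-0.187,0.017,0,0,-0.043,1],
    [0.062,-0.187,0.017,0,0,-0.043,1],
    [0.062,-0.187,0.017,0,0,-0.043,1],
    [0.062,-0.187,0.017,0,0,-0.043,1],
    [0,0,0,0,0,0,1]
  ]
}}

```text
clock: 1.98
position: [483.7, -204.7, 301.5]
ee_rot: [-0.706, 0.709, 0.001, -0.001]
contact_force: [0.1, 0.3, 0.2]
gripper_width: 85.3
grasp_force: 0.0
```

```bash
python3 - <<'E'
from h import *
d=snap('wrist','w1');s=arm.read_state();print(s['position'],s['joints'],R.from_quat(s['ee_rot']).as_matrix().round(3).tolist(),d['mount'].round(3).tolist(),d['K'].tolist())
E
```

```text
[ 483.08256575 -203.04910639  301.50753904] [-8.83019834e-02  1.68806441e-01 -1.15191896e-01 -5.02530521e-04
 -1.28908593e+00  8.68535349e-02] [[-0.002, -1.0, -0.002], [-1.0, 0.002, 0.001], [-0.001, 0.002, -1.0]] [[0.001, -0.959, -0.284, 73.136], [1.0, 0.001, -0.001, -0.636], [0.001, -0.284, 0.959, -142.89], [0.0, 0.0, 0.0, 1.0]] [[337.00004973123157, 0.0, 316.87513328383534], [0.0, 337.00004973123157, 197.96944429595595], [0.0, 0.0, 1.0]]
```

View pics/w1.png

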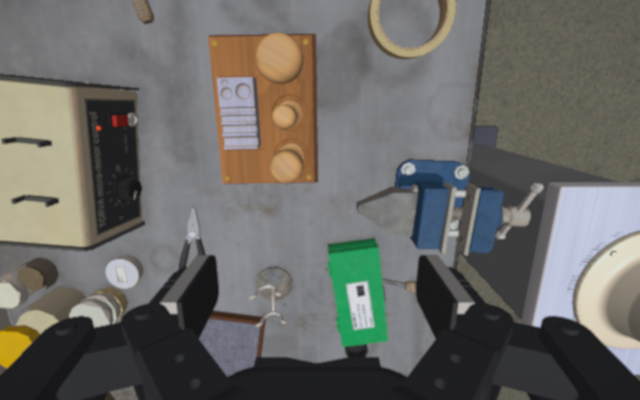

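The wrist view shows the stand with corners near (210,36), (315,34), (317,182) and (224,183). The large punch is at (279,57), small at (286,114), medium at (287,164), and the swage block is centred at about (238,113).

```bash
cat >> h.py <<'E'
from scipy.optimize import least_squares
def circ(P):
    f=least_squares(lambda p:np.hypot(P[:,0]-p[0],P[:,1]-p[1])-p[2],[*P.mean(0)[:2],15],loss='soft_l1')
    return f.x
def heads(d,zmin,zmax=250,box=None):
    W=cloud(d);g=(W[...,2]>zmin)&(W[...,2]<zmax)
    if box: g&=(W[...,0]>box[0])&(W[...,0]<box[1])&(W[...,1]>box[2])&(W[...,1]<box[3])
    n,l,st,c=cv2.connectedComponentsWithStats(g.astype(np.uint8))
    for i in range(1,n):
        if st[i,4]<80: continue
        P=W[l==i];top=np.percentile(P[:,2],98)
        C=cv2.findContours((l==i).astype(np.uint8),0,cv2.CHAIN_APPROX_NONE)[0][0][:,0]
        E=np.array([ray(d,u,v,top-18) for u,v in C])
        s=least_squares(lambda p:np.linalg.norm(P-p[:3],axis=1)-p[3],[*P.mean(0)[:2],top-25,25],loss='soft_l1').x
        print('comp',st[i].tolist(),'top',top.round(1),'rimfit',circ(E).round(1),'sphere',s.round(1),'mean',P.mean(0).round(1))
def rect(d,z0,z1,box):
    W=cloud(d);x,y,z=W[...,0],W[...,1],W[...,2]
    g=(z>z0)&(z<z1)&(x>box[0])&(x<box[1])&(y>box[2])&(y<box[3])
    g=cv2.morphologyEx(g.astype(np.uint8),cv2.MORPH_OPEN,np.ones((3,3)))
    n,l,st,c=cv2.connectedComponentsWithStats(g);i=1+st[1:,4].argmax();P=W[l==i]
    h=np.median(P[:,2]);C=np.argwhere(l==i);E=np.array([ray(d,u,v,h)[:2] for v,u in C],np.float32)
    print('rect',cv2.minAreaRect(E),'z',h.round(1),'n',len(P)); return E
E
python3 - <<'E'
from h import *
d=dict(np.load('w1.npz'));B=(440,660,-380,-140)
heads(d,85,250,B)
rect(d,38,60,B);rect(d,15,33,B)
for p in [(210,36),(315,34),(317,182),(224,183)]: print(ray(d,*p,24).round(1))
E
```

```text
comp [255, 32, 48, 52, 1934] top 122.5 rimfit [ 519.8 -314.1   22. ] sphere [ 520.  -314.3   98.7   24.1] mean [ 518.5 -313.   116.6]
comp [272, 104, 25, 25, 487] top 110.4 rimfit [ 517.7 -260.8   12.1] sphere [ 517.4 -261.    97.4   12.8] mean [ 516.4 -261.6  106.3]
comp [269, 148, 34, 35, 923] top 116.6 rimfit [ 516.5 -210.7   17.6] sphere [ 516.6 -210.4   98.3   18.2] mean [ 515.4 -213.3  110.5]
rect ((575.3329467773438, -261.31109619140625), (41.41066360473633, 79.9474105834961), 1.0266555547714233) z 44.6 n 2543
rect ((548.439697265625, -260.848388671875), (118.1597900390625, 171.9059600830078), 0.6443238258361816) z 24.0 n 8226
[ 605.4 -346.1   24. ]
[ 485.8 -347.9   24. ]
[ 484.1 -174.8   24. ]
[ 603.5 -173.8   24. ]
```

```bash
python3 - <<'E'
import cv2
i=cv2.imread('pics/w1.png')[20:200,190:340];cv2.imwrite('pics/w1c.png',cv2.resize(i,None,fx=3.3,fy=3.3,interpolation=2))
E
```

```text
(no output)
```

View pics/w1c.png

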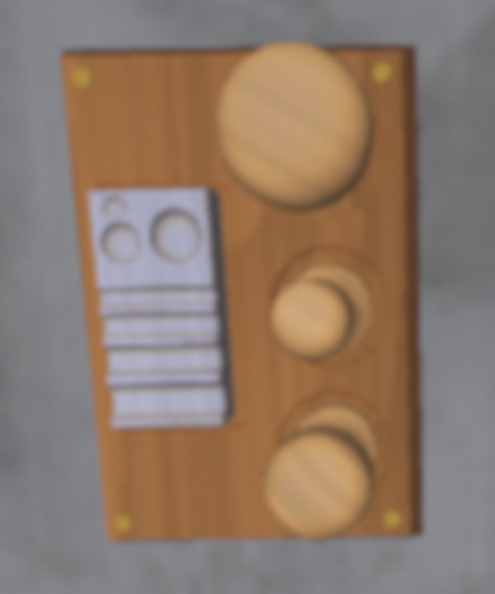

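{"op": "servo_tool", "data": {
  "plan": [
    [0.041,-0.124,-0.05,0,0,0,1],
    [0.041,-0.123,-0.05,0,0,0,1],
    [0.041,-0.123,-0.05,0,0,0,1],
    [0,0,-0.13,0,0,0,1],
    [0,0,-0.13,0,0,0,1],
    [0,0,-0.13,0,0,0,1],
    [0,0,-0.13,0,0,0,1],
    [0,0,-0.085,0,0,0,1],
    [0,0,0,0,0,0,1],
    [0,0,0,0,0,0,1]
  ]
}}

```text
clock: 3.28
position: [521.2, -312.1, 77.6]
ee_rot: [0.708, -0.706, 0.001, -0.0]
contact_force: [0.3, -1.1, 0.6]
gripper_width: 85.5
grasp_force: 0.0
```

```bash
python3 - <<'E'
from h import *
s=arm.read_state();print(s['position'],s['contact_force'])
d=snap('wrist','w2')
E
```

```text
[ 521.19639182 -312.05385514   77.58207357] [ 0.26826853 -1.13530144  0.62742455]
```

View pics/w2.png

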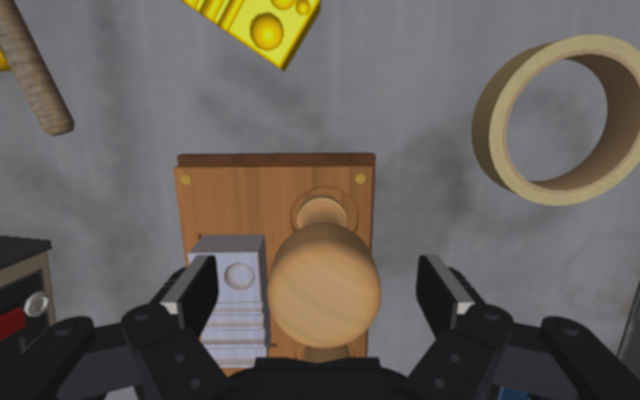

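The head is centred between the fingers (head at u≈325, finger midpoint about 318). I'll close the gripper now.

{"op": "servo_tool", "data": {
  "plan": [
    [0,0,0,0,0,0,0],
    [0,0,0,0,0,0,0],
    [0,0,0,0,0,0,0],
    [0,0,0,0,0,0,0],
    [0,0,0,0,0,0,0],
    [0,0,0,0,0,0,0]
  ]
}}

```text
clock: 4.08
position: [520.4, -312.9, 77.2]
ee_rot: [0.708, -0.706, 0.0, 0.0]
contact_force: [-1.6, -0.2, 5.4]
gripper_width: 42.4
grasp_force: 60.5
```

{"op": "servo_tool", "data": {
  "plan": [
    [0,0,0.1,0,0,0,0],
    [0,0,0.16,0,0,0,0],
    [0,0,0.16,0,0,0,0],
    [0.015,0.154,0,0,0,0,0],
    [0.015,0.154,0,0,0,0,0],
    [0.015,0.154,0,0,0,0,0],
    [0.015,0.154,0,0,0,0,0],
    [0.015,0.154,0,0,0,0,0],
    [0.015,0.154,0,0,0,0,0],
    [0.015,0.154,0,0,0,0,0],
    [0.015,0.154,0,0,0,0,0],
    [0.015,0.154,0,0,0,0,0],
    [0,0,0,0,0,0,0],
    [0,0,0,0,0,0,0]
  ]
}}

```text
clock: 5.82
position: [560.2, 103.1, 201.5]
ee_rot: [0.708, -0.706, -0.0, 0.001]
contact_force: [0.1, -1.3, -1.0]
gripper_width: 42.2
grasp_force: 61.2
```

```bash
python3 - <<'E'
from h import *
s=arm.read_state();print(s['position'],s['contact_force'],s['gripper_width'],s['joints'])
d=snap('wrist','w3')
E
```

```text
[560.22986493 103.08651762 201.48194358] [ 0.0646025  -1.27222268 -1.02165259] 42.22381827588904 [ 4.66106825e-01  3.15104132e-01 -1.74715738e-01 -4.40412121e-04
 -1.08247607e+00 -4.63816861e-01]
```

View pics/w3.png

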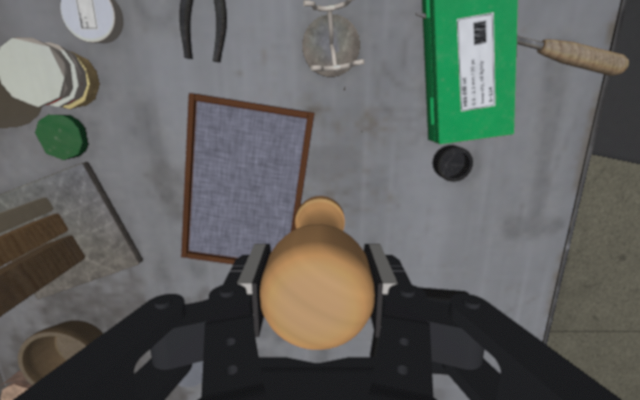

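The tray's outer corners are at about (190,95), (313,114) and (182,257), with the fourth hidden behind the held punch. The felt floor is clear.

```bash
python3 - <<'E'
from h import *
d=dict(np.load('w3.npz'))
W=cloud(d)
for p in [(190,95),(313,114),(182,257),(300,185)]: print(ray(d,*p,14).round(1))
print('felt z',np.nanmedian(W[130:170,220:280,2]),'bench',np.nanmedian(W[60:85,200:290,2]))
A,B,C=[ray(d,*p,14)[:2] for p in [(190,95),(313,114),(182,257)]]
c=(B+C)/2;ex=(A-B)/np.linalg.norm(A-B);print(c,np.linalg.norm(A-B),np.linalg.norm(A-C),ex,(C-A)/np.linalg.norm(C-A))
for p in [(-15,0),(-15,52),(-15,-52)]: print(p,c+p[0]*ex+p[1]*np.array([-ex[1],ex[0]]))
# bottles near
g=(W[...,2]>60)&(W[...,2]<160)&(W[...,0]>600)&(W[...,1]<300); P=W[g]; print(P.min(0),P.max(0))
E
```

```text
[680.   27.4  14. ]
[564.7  44.3  14. ]
[705.9 194.5  14. ]
[577.9 114.1  14. ]
felt z 8.155673396921202 bench -0.004633089033688975
[635.32731808 119.41064039] 116.54387094817521 169.09961975743215 [ 0.98937634 -0.14537693] [0.15334068 0.98817338]
(-15, 0) [620.48667294 121.5912944 ]
(-15, 52) [628.04627352 173.03886421]
(-15, -52) [612.92707236  70.14372459]
[808.54707404 126.04384924  60.00863159] [848.30368486 197.16931498 116.46755552]
```

{"op": "servo_tool", "data": {
  "plan": [
    [0.113,-0.058,0,0,0,0,0],
    [0.114,-0.059,0,0,0,0,0],
    [0,0,-0.13,0,0,0,0],
    [0,0,-0.13,0,0,0,0],
    [0,0,-0.1,0,0,0,0],
    [0,0,-0.06,0,0,0,0],
    [0,0,-0.02,0,0,0,0],
    [0,0,0,0,0,0,0],
    [0,0,0,0,0,0,0]
  ]
}}

```text
clock: 7.0
position: [629.8, 68.4, 71.7]
ee_rot: [0.708, -0.706, 0.001, -0.001]
contact_force: [-0.2, 0.1, -1.2]
gripper_width: 42.5
grasp_force: 61.3
```

{"op": "servo_tool", "data": {
  "plan": [
    [0,0,-0.011,0,0,0,0],
    [0,0,0,0,0,0,0]
  ]
}}

```text
clock: 7.25
position: [629.1, 68.3, 67.4]
ee_rot: [0.708, -0.706, 0.0, -0.0]
contact_force: [0.8, -0.0, -0.2]
gripper_width: 42.4
grasp_force: 61.3
```

{"op": "servo_tool", "data": {
  "plan": [
    [0,0,-0.004,0,0,0,0],
    [0,0,-0.003,0,0,0,0],
    [0,0,0,0,0,0,0]
  ]
}}

```text
clock: 7.62
position: [629.3, 68.3, 67.2]
ee_rot: [0.708, -0.706, 0.001, -0.0]
contact_force: [-2.9, 1.0, 8.6]
gripper_width: 42.8
grasp_force: 62.4
```

{"op": "servo_tool", "data": {
  "plan": [
    [0,0,0,0,0,0,1],
    [0,0,0,0,0,0,1],
    [0,0,0,0,0,0,1],
    [0,0,0,0,0,0,1],
    [0,0,0.05,0,0,0,1],
    [0,0,0.2,0,0,0,1],
    [0,0,0.2,0,0,0,1],
    [-0.063,-0.155,0,0,0,0,1],
    [-0.063,-0.155,0,0,0,0,1],
    [-0.063,-0.155,0,0,0,0,1],
    [-0.062,-0.155,0,0,0,0,1],
    [-0.062,-0.155,0,0,0,0,1],
    [-0.062,-0.154,0,0,0,0,1],
    [0,0,-0.13,0,0,0,1],
    [0,0,-0.13,0,0,0,1],
    [0,0,-0.1,0,0,0,1],
    [0,0,-0.06,0,0,0,1],
    [0,0,0,0,0,0,1],
    [0,0,0,0,0,0,1]
  ]
}}

```text
clock: 10.0
position: [517.3, -210.7, 75.2]
ee_rot: [0.708, -0.706, 0.001, -0.001]
contact_force: [0.0, -0.6, 0.8]
gripper_width: 85.2
grasp_force: 0.0
```

```bash
python3 - <<'E'
from h import *
d=snap('wrist','w4');print(arm.read_state()['position'])
heads(d,85,250,(480,560,-380,-190))
t=snap('top','t4');heads(t,70,250,(560,720,0,250))
E
```

```text
[ 517.39435187 -210.69168745   75.36433675]
comp [287, 129, 68, 71, 3745] top 110.6 rimfit [ 516.9 -259.5   13. ] sphere [ 516.9 -260.6   97.4   12.9] mean [ 517.  -262.5  106.5]
comp [279, 238, 87, 101, 7006] top 116.2 rimfit [ 516.  -209.1   20.5] sphere [ 516.  -210.    98.3   18.3] mean [ 516.2 -216.9  108.6]
comp [136, 316, 355, 84, 16458] top 168.2 rimfit [ 516.5 -278.8   67.9] sphere [ 519.1 -321.7  126.6  103.6] mean [ 519.5 -226.   157.9]
comp [268, 165, 16, 17, 218] top 114.0 rimfit [627.4  71.1  22.2] sphere [629.2  71.8  91.   22.8] mean [624.6  70.2 105.2]
```

{"op": "servo_tool", "data": {
  "plan": [
    [0,0,0,0,0,0,0],
    [0,0,0,0,0,0,0],
    [0,0,0,0,0,0,0],
    [0,0,0,0,0,0,0],
    [0,0,0,0,0,0,0],
    [0,0,0,0,0,0,0],
    [0,0,0.08,0,0,0,0],
    [0,0,0.18,0,0,0,0],
    [0,0,0.17,0,0,0,0],
    [0.056,0.157,0,0,0,0,0],
    [0.056,0.157,0,0,0,0,0],
    [0.056,0.157,0,0,0,0,0],
    [0.056,0.157,0,0,0,0,0],
    [0.056,0.157,0,0,0,0,0],
    [0.056,0.157,0,0,0,0,0],
    [0.057,0.158,0,0,0,0,0],
    [0,0,0,0,0,0,0]
  ]
}}

```text
clock: 12.22
position: [634.7, 122.9, 200.8]
ee_rot: [0.709, -0.705, -0.001, 0.0]
contact_force: [-1.5, -0.1, -2.1]
gripper_width: 31.6
grasp_force: 59.7
```

{"op": "servo_tool", "data": {
  "plan": [
    [0,0,-0.15,0,0,0,0],
    [0,0,-0.15,0,0,0,0],
    [0,0,-0.1,0,0,0,0],
    [0,0,-0.05,0,0,0,0],
    [0,0,0,0,0,0,0],
    [0,0,0,0,0,0,0]
  ]
}}

```text
clock: 12.98
position: [635.1, 119.6, 69.2]
ee_rot: [0.708, -0.706, 0.001, -0.001]
contact_force: [-0.5, 0.4, -0.5]
gripper_width: 32.0
grasp_force: 60.0
```

{"op": "servo_tool", "data": {
  "plan": [
    [0,0,-0.01,0,0,0,0],
    [0,0,-0.004,0,0,0,0],
    [0,0,0,0,0,0,0]
  ]
}}

```text
clock: 13.35
position: [634.5, 119.6, 64.3]
ee_rot: [0.708, -0.706, 0.0, -0.0]
contact_force: [-0.7, -0.7, 1.8]
gripper_width: 32.1
grasp_force: 60.3
```

{"op": "servo_tool", "data": {
  "plan": [
    [0,0,-0.002,0,0,0,1],
    [0,0,0,0,0,0,1],
    [0,0,0,0,0,0,1],
    [0,0,0,0,0,0,1],
    [0,0,0.05,0,0,0,1],
    [0,0,0.2,0,0,0,1],
    [0,0,0.2,0,0,0,1],
    [-0.049,-0.159,0,0,0,0,1],
    [-0.049,-0.159,0,0,0,0,1],
    [-0.049,-0.159,0,0,0,0,1],
    [-0.049,-0.159,0,0,0,0,1],
    [-0.049,-0.158,0,0,0,0,1],
    [-0.049,-0.158,0,0,0,0,1],
    [-0.049,-0.158,0,0,0,0,1],
    [-0.049,-0.158,0,0,0,0,1],
    [0,0,-0.13,0,0,0,1],
    [0,0,-0.13,0,0,0,1],
    [0,0,-0.1,0,0,0,1],
    [0,0,-0.065,0,0,0,1],
    [0,0,0,0,0,0,1]
  ]
}}

```text
clock: 15.85
position: [516.0, -260.9, 70.0]
ee_rot: [0.708, -0.706, -0.001, 0.001]
contact_force: [0.5, -0.1, 1.0]
gripper_width: 85.2
grasp_force: 0.0
```

{"op": "servo_tool", "data": {
  "plan": [
    [0,0,0,0,0,0,1]
  ]
}}

```text
clock: 15.98
position: [517.7, -261.2, 72.0]
ee_rot: [0.708, -0.706, 0.001, -0.001]
contact_force: [0.3, -0.3, 0.0]
gripper_width: 85.6
grasp_force: 0.0
```

{"op": "servo_tool", "data": {
  "plan": [
    [0,0,0,0,0,0,0],
    [0,0,0,0,0,0,0],
    [0,0,0,0,0,0,0],
    [0,0,0,0,0,0,0],
    [0,0,0,0,0,0,0],
    [0,0,0,0,0,0,0],
    [0,0,0.08,0,0,0,0],
    [0,0,0.18,0,0,0,0],
    [0,0,0.17,0,0,0,0],
    [0.047,0.16,0,0,0,0,0],
    [0.047,0.16,0,0,0,0,0],
    [0.047,0.16,0,0,0,0,0],
    [0.047,0.16,0,0,0,0,0],
    [0.046,0.16,0,0,0,0,0],
    [0.046,0.16,0,0,0,0,0],
    [0.046,0.16,0,0,0,0,0],
    [0.046,0.16,0,0,0,0,0],
    [0.046,0.16,0,0,0,0,0]
  ]
}}

```text
clock: 18.23
position: [642.1, 172.8, 198.5]
ee_rot: [0.708, -0.706, -0.0, 0.0]
contact_force: [-0.4, -1.0, -1.0]
gripper_width: 21.5
grasp_force: 58.9
```

{"op": "servo_tool", "data": {
  "plan": [
    [0,0,0,0,0,0,0],
    [0,0,-0.15,0,0,0,0],
    [0,0,-0.15,0,0,0,0],
    [0,0,-0.1,0,0,0,0],
    [0,0,-0.05,0,0,0,0],
    [0,0,-0.005,0,0,0,0],
    [0,0,0,0,0,0,0]
  ]
}}

```text
clock: 19.1
position: [642.7, 171.2, 64.2]
ee_rot: [0.708, -0.706, 0.0, -0.001]
contact_force: [0.5, -0.8, -1.7]
gripper_width: 21.7
grasp_force: 59.2
```

{"op": "servo_tool", "data": {
  "plan": [
    [0,0,-0.008,0,0,0,0],
    [0,0,-0.002,0,0,0,0],
    [0,0,0,0,0,0,0]
  ]
}}

```text
clock: 19.48
position: [642.4, 171.3, 61.0]
ee_rot: [0.708, -0.706, 0.0, -0.001]
contact_force: [-1.8, 0.4, 3.1]
gripper_width: 21.9
grasp_force: 59.5
```

{"op": "servo_tool", "data": {
  "plan": [
    [0,0,0,0,0,0,1],
    [0,0,0,0,0,0,1],
    [0,0,0,0,0,0,1],
    [0,0,0,0,0,0,1],
    [0,0,0.05,0,0,0,1],
    [0,0,0.2,0,0,0,1],
    [0,0,0.2,0,0,0,1],
    [-0.135,0.079,0.03,0,0,0,1],
    [-0.135,0.079,0.03,0,0,0,1],
    [-0.135,0.079,0.03,0,0,0,1],
    [-0.135,0.079,0.03,0,0,0,1],
    [-0.134,0.08,0.03,0,0,0,1],
    [0,0,0,0,0,0,1],
    [0,0,0,0,0,0,1]
  ]
}}

```text
clock: 21.22
position: [440.0, 290.0, 240.9]
ee_rot: [0.708, -0.706, 0.0, -0.001]
contact_force: [-0.9, -2.1, -0.8]
gripper_width: 85.5
grasp_force: 0.0
```

```bash
python3 - <<'E'
from h import *
d=snap('wrist','w5');print(arm.read_state()['position'],arm.read_state()['joints'])
E=rect(d,18,32,(370,520,220,360))
heads(d,80,130,(560,700,0,250))
t=snap('top','t5');heads(t,70,250,(560,720,0,250))
rect(t,18,32,(370,520,220,360))
E
```

```text
[440.27498153 289.62505249 240.43658562] [ 8.90032022e-01  2.10685266e-01 -2.16869320e-01  1.76650655e-04
 -1.14260748e+00 -8.88584252e-01]
rect ((442.0159606933594, 286.318603515625), (101.03435516357422, 100.86237335205078), 84.83023834228516) z 25.0 n 8598
comp [46, 21, 43, 35, 1104] top 100.8 rimfit [645.7 170.9  14.5] sphere [643.1 171.5  87.9  12.7] mean [638.1 172.5  94. ]
comp [251, 165, 13, 13, 136] top 107.8 rimfit [633.8 123.8  17.4] sphere [635.3 124.8  88.3  18.5] mean [631.1 122.3  99.2]
comp [268, 165, 16, 17, 219] top 114.2 rimfit [627.3  71.1  22.2] sphere [629.2  71.6  90.6  22.8] mean [624.7  70.2 104.7]
rect ((441.80194091796875, 290.1970520019531), (102.8978042602539, 101.30769348144531), 85.08842468261719) z 25.5 n 1291
```

View pics/w5.png

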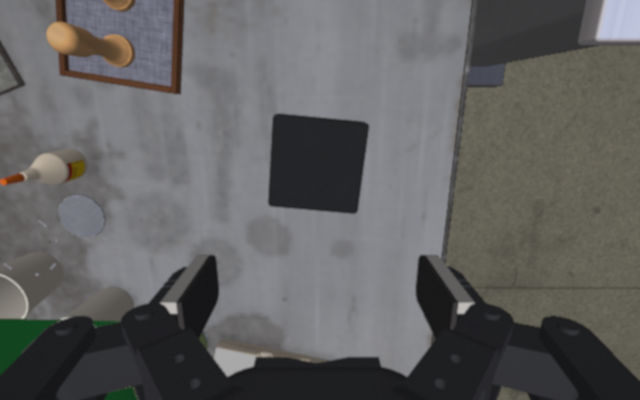

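The rubber block spans (273,114) to (367,212) in this view, fitted centre (442, 286), yaw −5.1°. All three punches stand in the tray.

{"op": "servo_tool", "data": {
  "plan": [
    [0.045,-0.167,-0.02,0,0,0,1],
    [0.045,-0.167,-0.02,0,0,0,1],
    [0.045,-0.167,-0.02,0,0,0,1],
    [0.045,-0.167,-0.02,0,0,0,1],
    [0.045,-0.167,-0.02,0,0,0,1],
    [0.045,-0.167,-0.02,0,0,0,1],
    [0.045,-0.167,-0.02,0,0,0,1],
    [0.045,-0.167,-0.02,0,0,0,1],
    [0.045,-0.167,-0.02,0,0,0,1],
    [0.045,-0.167,-0.02,0,0,0,1],
    [0,0,0,0,0,0,1],
    [0,0,0,0,0,0,1]
  ]
}}

```text
clock: 22.82
position: [574.4, -212.1, 179.2]
ee_rot: [-0.707, 0.707, 0.001, -0.0]
contact_force: [-1.2, -0.0, -0.4]
gripper_width: 85.7
grasp_force: 0.0
```

```bash
python3 - <<'E'
from h import *
d=snap('wrist','w6');s=arm.read_state();print(s['position'],R.from_quat(s['ee_rot']).as_euler('zyx',degrees=True))
B=(440,660,-380,-140)
rect(d,38,60,B);rect(d,21,33,B)
W=cloud(d);g=(W[...,2]>40)&(W[...,2]<130)&(W[...,0]>620)&(W[...,1]>-330)&(W[...,1]<-180);print('toaster minx',W[g][:,0].min() if g.any() else None)
i=cv2.imread('pics/w6.png')[40:290,130:450];cv2.imwrite('pics/w6c.png',cv2.resize(i,None,fx=2.4,fy=2.4,interpolation=2))
E
```

```text
[ 574.55394231 -211.33147707  179.69481515] [ 8.99219793e+01 -4.16184995e-02 -1.79990294e+02]
rect ((575.5782470703125, -261.1991271972656), (40.04346466064453, 80.05658721923828), 1.111436367034912) z 44.7 n 4953
rect ((548.1703491210938, -260.74322509765625), (117.9941635131836, 171.95516967773438), 0.6591092944145203) z 24.1 n 16834
toaster minx 701.198109116876
```

View pics/w6c.png

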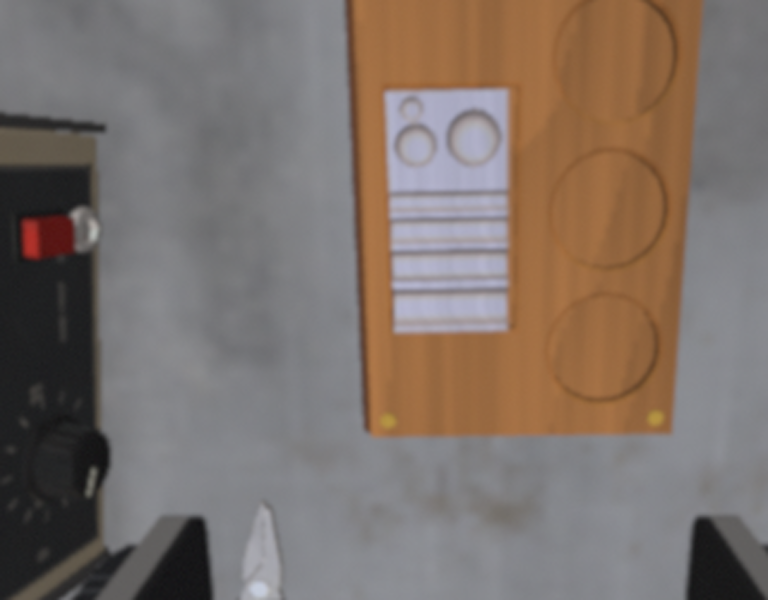

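The crop shows the recess outlines at about (616,59), (610,208) and (603,347). The swage block spans (386–512, 88–332). I'll locate the recesses, then descend.

```bash
python3 - <<'E'
from h import *
d=dict(np.load('w6.npz'))
for p in [(616,59),(610,208),(603,347)]: print(ray(d,130+p[0]/2.4,40+p[1]/2.4,24).round(1))
c=np.array([548.2,-260.7]);a=np.radians(.85);Q=np.array([[np.cos(a),-np.sin(a)],[np.sin(a),np.cos(a)]])
for y in(52,0,-52): print(c+Q@[-31,y])
E
```

```text
[ 517.5 -311.9   24. ]
[ 516.6 -261.6   24. ]
[ 516.3 -209.7   24. ]
[ 516.43200404 -209.16559952]
[ 517.20341127 -261.15987739]
[ 517.9748185  -313.15415526]
```

{"op": "servo_tool", "data": {
  "plan": [
    [0.003,-0.083,-0.05,0,0,0.009,1],
    [0,-0.083,-0.1,0,0,0,1],
    [0,0,-0.12,0,0,0,1],
    [0,0,-0.12,0,0,0,1],
    [0,0,-0.08,0,0,0,1],
    [0,0,-0.03,0,0,0,1],
    [0,0,0,0,0,0,1],
    [0,0,0,0,0,0,1]
  ]
}}

```text
clock: 23.88
position: [576.8, -260.9, 31.5]
ee_rot: [0.714, -0.7, 0.001, -0.001]
contact_force: [0.1, -0.7, -0.5]
gripper_width: 85.3
grasp_force: 0.0
```

{"op": "servo_tool", "data": {
  "plan": [
    [-0.003,0,-0.023,0,0,0,1],
    [0,0,0,0,0,0,0.6],
    [0,0,0,0,0,0,0],
    [0,0,0,0,0,0,0],
    [0,0,0,0,0,0,0],
    [0,0,0,0,0,0,0],
    [0,0,0,0,0,0,0]
  ]
}}

```text
clock: 24.75
position: [574.7, -261.0, 23.5]
ee_rot: [0.714, -0.7, -0.0, 0.0]
contact_force: [-2.6, 0.6, 5.5]
gripper_width: 38.8
grasp_force: 65.1
```

{"op": "servo_tool", "data": {
  "plan": [
    [0,0,0.05,0,0,0,0],
    [0,0,0.13,0,0,0,0],
    [0,0,0.15,0,0,0,0],
    [0,0,0.12,0,0,0,0],
    [-0.02,0.084,0,0,0,-0.003,0],
    [-0.037,0.152,0,0,0,-0.005,0],
    [-0.037,0.152,0,0,0,-0.005,0],
    [-0.037,0.152,0,0,0,-0.005,0],
    [-0.037,0.152,0,0,0,-0.005,0],
    [-0.037,0.152,0,0,0,-0.005,0],
    [-0.037,0.152,0,0,0,-0.005,0],
    [-0.037,0.152,0,0,0,-0.005,0],
    [-0.037,0.152,0,0,0,-0.005,0],
    [-0.037,0.152,0,0,0,-0.005,0],
    [-0.037,0.152,0,0,0,-0.003,0],
    [-0.035,0.15,0,0,0,-0.003,0],
    [-0.018,0.07,0,0,0,0,0],
    [0,0,0,0,0,0,0],
    [0,0,0,0,0,0,0]
  ]
}}

```text
clock: 27.12
position: [441.4, 285.1, 157.5]
ee_rot: [-0.675, 0.738, 0.0, -0.001]
contact_force: [0.3, -0.4, -6.9]
gripper_width: 38.7
grasp_force: 63.7
```

{"op": "servo_tool", "data": {
  "plan": [
    [0.001,0.003,-0.12,0,0,0,0],
    [0,0,-0.12,0,0,0,0],
    [0,0,-0.1,0,0,0,0],
    [0,0,-0.06,0,0,0,0],
    [0,0,0,0,0,0,0],
    [0,0,0,0,0,0,0]
  ]
}}

```text
clock: 27.88
position: [443.2, 287.2, 39.1]
ee_rot: [-0.675, 0.738, -0.0, 0.001]
contact_force: [0.1, 0.6, -6.7]
gripper_width: 38.8
grasp_force: 63.6
```

```bash
python3 - <<'E'
from h import *
d=snap('wrist','w7');s=arm.read_state();print(s['position'])
E
```

```text
[443.20214768 287.42946427  39.30040125]
```

View pics/w7.png

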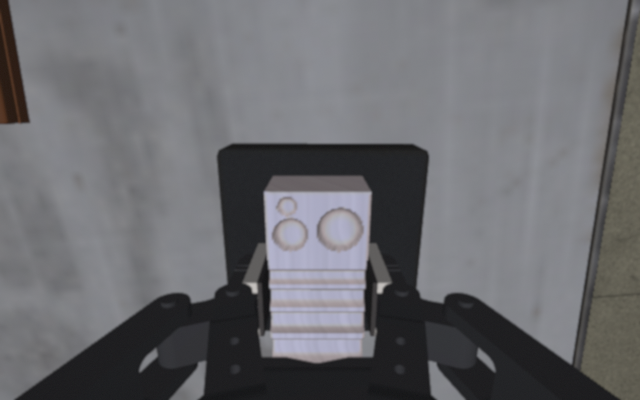

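The block is held level with its grooves up, square to the rubber. Block end top corners are at (265,192) and (370,192), rubber corners at about (219,153) and (428,153). I'll check the centring next.

```bash
python3 - <<'E'
from h import *
d=dict(np.load('w7.npz'))
a=ray(d,219,154,25);b=ray(d,428,154,25);e=ray(d,265,192,61.7);f=ray(d,370,191,61.7)
W=cloud(d);print('blk top z',np.nanmedian(W[196:200,290:350,2]),'rub',np.nanmedian(W[160:172,240:400,2]))
y=np.array([np.sin(np.radians(5.1)),np.cos(np.radians(5.1))]);x=np.array([y[1],-y[0]])
rm=(a+b)/2;bm=(e+f)/2
print(a,b,e,f,'rub ctr est',rm[:2]+51*y,'blk ctr est',bm[:2]+40*y)
E
```

```text
blk top z 61.634256120860734 rub 25.235938865187677
[485.37118686 235.25333492  25.        ] [388.05196951 243.76109669  25.        ] [459.52421712 245.77056184  61.7       ] [420.80100836 248.75997811  61.7       ] rub ctr est [441.24518733 290.30531014] blk ctr est [443.71838461 287.10691259]
```

{"op": "servo_tool", "data": {
  "plan": [
    [-0.006,0.003,-0.015,0,0,0,0],
    [0,0,-0.008,0,0,0,0],
    [0,0,-0.004,0,0,0,0],
    [0,0,0,0,0,0,0]
  ]
}}

```text
clock: 28.42
position: [440.3, 288.1, 30.5]
ee_rot: [-0.675, 0.737, -0.0, -0.0]
contact_force: [-2.0, -0.2, -0.8]
gripper_width: 38.6
grasp_force: 64.4
```

{"op": "servo_tool", "data": {
  "plan": [
    [0,0,-0.002,0,0,0,0],
    [0,0,0,0,0,0,1],
    [0,0,0,0,0,0,1],
    [0,0,0,0,0,0,1],
    [0,0,0,0,0,0,1],
    [0,0,0.06,0,0,0,1],
    [0,0,0.18,0,0,0,1],
    [0,0,0.18,0,0,0,1],
    [0,0,0.18,0,0,0,1],
    [0,0,0,0,0,0,1],
    [0,0,0,0,0,0,1]
  ]
}}

```text
clock: 29.8
position: [440.0, 287.7, 209.0]
ee_rot: [-0.675, 0.738, 0.0, -0.0]
contact_force: [-0.3, 0.7, -1.4]
gripper_width: 85.7
grasp_force: 0.0
```

```bash
python3 - <<'E'
from h import *
d=snap('wrist','w8');s=arm.read_state();print(s['position'])
B=(370,520,210,365)
rect(d,44,70,B);E=rect(d,18,70,B)
W=cloud(d);g=(W[...,2]>18)&(W[...,2]<70)&(W[...,0]>370)&(W[...,0]<520)&(W[...,1]>210)&(W[...,1]<365)
print('raw xy rect of rubber+block',cv2.minAreaRect(W[g][:,:2].astype(np.float32)))
t=snap('top','t8');rect(t,44,70,B);rect(t,18,32,B)
heads(t,70,250,(560,720,0,250))
E
```

```text
[439.79279892 287.46488802 208.1910718 ]
rect ((441.54583740234375, 287.29486083984375), (79.89353942871094, 39.95731735229492), 84.97294616699219) z 51.6 n 3739
rect ((441.87213134765625, 286.5320129394531), (100.84070587158203, 100.78963470458984), 84.99591827392578) z 25.6 n 10172
raw xy rect of rubber+block ((441.8994140625, 286.52020263671875), (100.70726776123047, 102.02217864990234), 84.77900695800781)
rect ((441.61859130859375, 291.56781005859375), (82.18704223632812, 40.22520446777344), 85.07477569580078) z 51.8 n 421
rect ((441.8147277832031, 290.4440612792969), (102.03392028808594, 101.31417083740234), 85.0694351196289) z 25.5 n 832
comp [251, 165, 13, 13, 135] top 107.2 rimfit [633.9 123.9  17.4] sphere [635.5 124.5  88.6  18.4] mean [631.  122.3  99.1]
comp [268, 165, 16, 17, 217] top 113.6 rimfit [627.5  71.1  22.2] sphere [629.   71.7  90.7  22.9] mean [624.7  70.2 105. ]
```

View pics/w8.png

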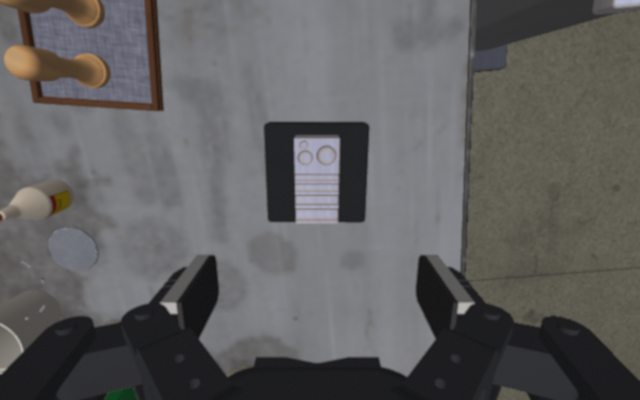

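The swage block centre (441.5, 287.3) lies within 1 mm of the rubber's centre and its yaw matches. Now for the punches, large first.

{"op": "servo_tool", "data": {
  "plan": [
    [0.105,-0.122,0,0,0,0.013,1],
    [0.105,-0.122,0,0,0,0.013,1],
    [0.105,-0.122,0,0,0,0.013,1],
    [0.105,-0.122,0,0,0,0.013,1],
    [0.105,-0.122,0,0,0,0,1],
    [0.106,-0.121,0,0,0,0,1],
    [0,0,-0.05,0,0,0,1],
    [0,0,-0.13,0,0,0,1],
    [0,0,-0.13,0,0,0,1],
    [0,0,-0.1,0,0,0,1],
    [0,0,-0.06,0,0,0,1],
    [0,0,0,0,0,0,1],
    [0,0,0,0,0,0,1]
  ]
}}

```text
clock: 31.52
position: [630.5, 69.2, 69.5]
ee_rot: [0.713, -0.701, 0.001, -0.001]
contact_force: [0.2, 0.2, -0.5]
gripper_width: 85.4
grasp_force: 0.0
```

{"op": "servo_tool", "data": {
  "plan": [
    [-0.004,-0.003,-0.007,0,0,0,0],
    [0,0,0,0,0,0,0],
    [0,0,0,0,0,0,0],
    [0,0,0,0,0,0,0],
    [0,0,0,0,0,0,0],
    [0,0,0,0,0,0,0],
    [0,0,0.08,0,0,0,0],
    [0,0,0.18,0,0,0,0],
    [0,0,0.19,0,0,0,0],
    [-0.063,-0.155,0,0,0,0,0],
    [-0.063,-0.155,0,0,0,0,0],
    [-0.063,-0.155,0,0,0,0,0],
    [-0.063,-0.155,0,0,0,0,0],
    [-0.063,-0.155,0,0,0,0,0],
    [-0.063,-0.155,0,0,0,0,0],
    [0,0,0,0,0,0,0],
    [0,0,0,0,0,0,0]
  ]
}}

```text
clock: 33.65
position: [515.0, -211.1, 200.8]
ee_rot: [0.712, -0.702, -0.0, -0.0]
contact_force: [-0.7, 0.2, -0.9]
gripper_width: 42.3
grasp_force: 61.2
```

{"op": "servo_tool", "data": {
  "plan": [
    [0.004,0.005,-0.1,0,0,0,0],
    [0,0,-0.13,0,0,0,0],
    [0,0,-0.1,0,0,0,0],
    [0,0,-0.06,0,0,0,0],
    [0,0,-0.013,0,0,0,0],
    [0,0,0,0,0,0,0],
    [0,0,0,0,0,0,0]
  ]
}}

```text
clock: 34.52
position: [517.3, -209.5, 81.4]
ee_rot: [0.713, -0.701, 0.001, -0.001]
contact_force: [0.3, -0.6, -0.9]
gripper_width: 42.3
grasp_force: 61.2
```

{"op": "servo_tool", "data": {
  "plan": [
    [0,0,-0.009,0,0,0,0],
    [0,0,-0.005,0,0,0,0],
    [0,0,0,0,0,0,0]
  ]
}}

```text
clock: 34.9
position: [516.7, -209.9, 77.3]
ee_rot: [0.713, -0.701, 0.001, -0.0]
contact_force: [-1.2, 1.1, 5.2]
gripper_width: 42.2
grasp_force: 61.7
```

{"op": "servo_tool", "data": {
  "plan": [
    [0,0,0,0,0,0,1],
    [0,0,0,0,0,0,1],
    [0,0,0,0,0,0,1],
    [0,0,0,0,0,0,1],
    [0,0,0.05,0,0,0,1],
    [0,0,0.18,0,0,0,1],
    [0,0,0.19,0,0,0,1],
    [0.056,0.157,0,0,0,0,1],
    [0.056,0.157,0,0,0,0,1],
    [0.056,0.157,0,0,0,0,1],
    [0.056,0.157,0,0,0,0,1],
    [0.056,0.157,0,0,0,0,1],
    [0.056,0.157,0,0,0,0,1],
    [0.056,0.157,0,0,0,0,1],
    [0,0,-0.13,0,0,0,1],
    [0,0,-0.14,0,0,0,1],
    [0,0,-0.12,0,0,0,1],
    [0,0,-0.07,0,0,0,1],
    [0,0,0,0,0,0,1],
    [0,0,0,0,0,0,1]
  ]
}}

```text
clock: 37.4
position: [635.0, 120.4, 66.0]
ee_rot: [0.713, -0.701, 0.001, -0.001]
contact_force: [-0.4, 0.5, 0.8]
gripper_width: 85.2
grasp_force: 0.0
```

{"op": "servo_tool", "data": {
  "plan": [
    [0,-0.003,-0.005,0,0,0,0],
    [0,0,0,0,0,0,0],
    [0,0,0,0,0,0,0],
    [0,0,0,0,0,0,0],
    [0,0,0,0,0,0,0],
    [0,0,0,0,0,0,0],
    [0,0,0.08,0,0,0,0],
    [0,0,0.19,0,0,0,0],
    [0,0,0.2,0,0,0,0],
    [-0.049,-0.159,0,0,0,0,0],
    [-0.049,-0.159,0,0,0,0,0],
    [-0.049,-0.159,0,0,0,0,0],
    [-0.049,-0.159,0,0,0,0,0],
    [-0.049,-0.159,0,0,0,0,0],
    [-0.049,-0.159,0,0,0,0,0],
    [-0.049,-0.158,0,0,0,0,0],
    [-0.049,-0.158,0,0,0,0,0],
    [0,0,0,0,0,0,0],
    [0,0,0,0,0,0,0]
  ]
}}

```text
clock: 39.78
position: [516.0, -261.7, 202.9]
ee_rot: [0.712, -0.702, -0.001, 0.0]
contact_force: [-0.4, 0.4, -0.7]
gripper_width: 31.8
grasp_force: 59.8
```

{"op": "servo_tool", "data": {
  "plan": [
    [0.003,0.001,-0.1,0,0,0,0],
    [0,0,-0.13,0,0,0,0],
    [0,0,-0.1,0,0,0,0],
    [0,0,-0.07,0,0,0,0],
    [0,0,-0.017,0,0,0,0],
    [0,0,0,0,0,0,0],
    [0,0,0,0,0,0,0]
  ]
}}

```text
clock: 40.65
position: [518.2, -261.4, 79.8]
ee_rot: [0.713, -0.701, 0.001, -0.001]
contact_force: [-0.1, -0.3, -1.5]
gripper_width: 31.9
grasp_force: 59.8
```

{"op": "servo_tool", "data": {
  "plan": [
    [0,0,-0.012,0,0,0,0],
    [0,0,-0.006,0,0,0,0],
    [0,0,0,0,0,0,0]
  ]
}}

```text
clock: 41.02
position: [517.3, -261.7, 73.5]
ee_rot: [0.713, -0.701, 0.0, -0.0]
contact_force: [-0.6, -0.2, 0.3]
gripper_width: 32.0
grasp_force: 59.9
```

{"op": "servo_tool", "data": {
  "plan": [
    [0,0,-0.002,0,0,0,0],
    [0,0,0,0,0,0,1],
    [0,0,0,0,0,0,1],
    [0,0,0,0,0,0,1],
    [0,0,0,0,0,0,1],
    [0,0,0.05,0,0,0,1],
    [0,0,0.19,0,0,0,1],
    [0,0,0.19,0,0,0,1],
    [0.046,0.16,0,0,0,0,1],
    [0.046,0.16,0,0,0,0,1],
    [0.046,0.16,0,0,0,0,1],
    [0.046,0.16,0,0,0,0,1],
    [0.046,0.16,0,0,0,0,1],
    [0.046,0.16,0,0,0,0,1],
    [0.046,0.16,0,0,0,0,1],
    [0.046,0.16,0,0,0,0,1],
    [0.046,0.16,0,0,0,0,1],
    [0,0,0,0,0,0,1]
  ]
}}

```text
clock: 43.28
position: [642.0, 173.7, 202.0]
ee_rot: [0.714, -0.7, 0.0, -0.001]
contact_force: [0.6, -0.5, 0.2]
gripper_width: 85.4
grasp_force: 0.0
```

{"op": "servo_tool", "data": {
  "plan": [
    [0,0,-0.15,0,0,0,1],
    [0,0,-0.14,0,0,0,1],
    [0,0,-0.11,0,0,0,1],
    [0,0,-0.06,0,0,0,1],
    [0,0,0,0,0,0,1],
    [0,0,0,0,0,0,1]
  ]
}}

```text
clock: 44.02
position: [642.6, 170.7, 65.5]
ee_rot: [0.713, -0.701, 0.001, -0.001]
contact_force: [-0.1, 0.4, -0.0]
gripper_width: 85.1
grasp_force: 0.0
```

{"op": "servo_tool", "data": {
  "plan": [
    [0,0.001,-0.014,0,0,0,0],
    [0,0,0,0,0,0,0],
    [0,0,0,0,0,0,0],
    [0,0,0,0,0,0,0],
    [0,0,0,0,0,0,0],
    [0,0,0,0,0,0,0],
    [0,0,0.08,0,0,0,0],
    [0,0,0.19,0,0,0,0],
    [0,0,0.2,0,0,0,0]
  ]
}}

```text
clock: 45.15
position: [640.6, 170.5, 200.5]
ee_rot: [0.713, -0.701, -0.001, 0.002]
contact_force: [0.9, -0.1, -0.6]
gripper_width: 22.0
grasp_force: 58.8
```

{"op": "servo_tool", "data": {
  "plan": [
    [-0.042,-0.161,0,0,0,0,0],
    [-0.042,-0.161,0,0,0,0,0],
    [-0.042,-0.161,0,0,0,0,0],
    [-0.042,-0.161,0,0,0,0,0],
    [-0.042,-0.161,0,0,0,0,0],
    [-0.042,-0.161,0,0,0,0,0],
    [-0.041,-0.161,0,0,0,0,0],
    [-0.041,-0.161,0,0,0,0,0],
    [-0.041,-0.162,0,0,0,0,0],
    [-0.041,-0.162,0,0,0,0,0],
    [0,0,0,0,0,0,0],
    [0,0,0,0,0,0,0]
  ]
}}

```text
clock: 46.65
position: [516.2, -312.6, 199.8]
ee_rot: [0.712, -0.702, -0.001, 0.0]
contact_force: [1.5, -0.1, -0.8]
gripper_width: 22.3
grasp_force: 58.9
```

{"op": "servo_tool", "data": {
  "plan": [
    [0.003,0,-0.1,0,0,0,0],
    [0,0,-0.13,0,0,0,0],
    [0,0,-0.1,0,0,0,0],
    [0,0,-0.07,0,0,0,0],
    [0,0,-0.017,0,0,0,0],
    [0,0,0,0,0,0,0],
    [0,0,0,0,0,0,0]
  ]
}}

```text
clock: 47.52
position: [518.5, -312.8, 76.6]
ee_rot: [0.713, -0.701, 0.001, -0.0]
contact_force: [0.1, -0.3, -0.3]
gripper_width: 21.5
grasp_force: 58.9
```

{"op": "servo_tool", "data": {
  "plan": [
    [0,0,-0.012,0,0,0,0],
    [0,0,-0.005,0,0,0,0],
    [0,0,0,0,0,0,0]
  ]
}}

```text
clock: 47.9
position: [517.4, -312.9, 70.2]
ee_rot: [0.713, -0.701, -0.0, 0.0]
contact_force: [0.3, 0.1, -1.1]
gripper_width: 21.7
grasp_force: 58.9
```

{"op": "servo_tool", "data": {
  "plan": [
    [0,0,-0.004,0,0,0,0],
    [0,0,0,0,0,0,0]
  ]
}}

```text
clock: 48.15
position: [517.7, -313.1, 69.8]
ee_rot: [0.713, -0.701, 0.0, 0.0]
contact_force: [-0.9, 0.6, 4.8]
gripper_width: 21.5
grasp_force: 59.3
```

Contact. I'll release, rise and look.

{"op": "servo_tool", "data": {
  "plan": [
    [0,0,0,0,0,0,1],
    [0,0,0,0,0,0,1],
    [0,0,0,0,0,0,1],
    [0,0,0,0,0,0,1],
    [0,0,0.05,0,0,0,1],
    [0,0,0.19,0,0,0,1],
    [0,0,0.19,0,0,0,1],
    [-0.05,0.12,0.12,0,0,0,1],
    [-0.05,0.12,0.12,0,0,0,1],
    [-0.05,0.12,0.12,0,0,0,1],
    [0,0,0,0,0,0,1],
    [0,0,0,0,0,0,1]
  ]
}}

```text
clock: 49.65
position: [472.3, -204.6, 306.6]
ee_rot: [0.713, -0.701, 0.0, -0.0]
contact_force: [0.3, -1.2, -1.0]
gripper_width: 85.3
grasp_force: 0.0
```

```bash
python3 - <<'E'
from h import *
d=snap('wrist','w9');heads(d,85,250,(480,560,-380,-150))
t=snap('top','t9');B=(370,520,210,365);rect(t,44,70,B)
a=cv2.imread('pics/t9.png')[130:310,150:480];b=cv2.imread('pics/w9.png')[0:300]
a=cv2.resize(a,(640,349));cv2.imwrite('pics/f9.png',np.vstack([b[:245],a]))
E
```

```text
comp [259, 47, 27, 27, 565] top 110.5 rimfit [ 519.8 -313.    12.3] sphere [ 519.5 -312.7   97.4   12.9] mean [ 518.1 -311.7  105.9]
comp [257, 97, 35, 35, 966] top 116.6 rimfit [ 518.  -261.4   17.1] sphere [ 518.1 -261.5   98.2   18.3] mean [ 516.4 -262.2  111.4]
comp [254, 142, 44, 44, 1499] top 122.3 rimfit [ 516.5 -211.5   22.4] sphere [ 516.9 -210.9   99.2   23.6] mean [ 515.  -214.1  115.8]
rect ((441.60357666015625, 291.3673095703125), (82.61663818359375, 40.226715087890625), 85.07477569580078) z 51.8 n 433
```

View pics/f9.png

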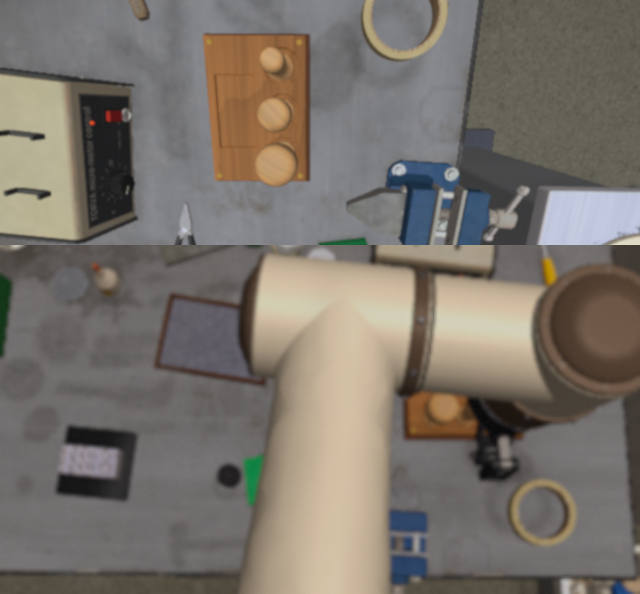

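All three punches stand in their recesses at seated height: large at (275,165) on the left, medium at (274,113) in the middle, small at (272,60) on the right. The swage block is on the rubber, and the loupe and pliers haven't moved.

```bash
python3 -c "
from bench import arm
print(arm.job_done())"
```

```text
the job is handed in; nothing more can be done
None
```

The job is handed in at about 50 s on the robot's clock: the swage block lies grooves up, centred to about 1 mm and square on the rubber block, and the punches stand upright in the stand, largest to smallest from left to right.

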